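# Move the battery pack from the charger to the data logger

## Task

The charged battery pack sits caught in the charger's push-push bay. Press it further in to release the catch and let go so that it pops up by itself, then pull it out and put it upright into the empty bay of the data logger, pressing it in until the catch there holds it down after you let go. Press gently, never with more than about 20 N, and do not shove the small things lying around.

Things in the scene. Friction and masses are not known exactly. Their poses are not given: they have to be found in the camera images.
- pack_center (a point): battery pack: plain grey upright block with a thin dark band, 40 x 24 x 70 mm (own x, y, z; z up), 0.1 to 0.2 kg, flat ends, same after a half turn. This point is its centre, 35 mm below its top face. At the start it stands caught in the charger's bay, long side along the charger's x, its top about 8 mm above the charger's top face; released, it stands 30 mm above it.
- charger_mouth (a point): centre of the charger's bay mouth, level with the charger's flat top, 80 mm above the table. The bay is a vertical shaft 42 mm along this frame's x by 26 mm along its y (1 mm clearance each side), widened at the mouth by a 45 degree lead-in 5 mm deep. A spring carriage inside carries the pack; its springs push up with 4 N (top) to 7 N (bottom), then a rubber bumper, 8 N per mm.
- charger: fixed black block 84 x 68 x 80 mm on a foot 94 x 78 mm, origin under its centre. Its push-push catch: pressed 27 mm down from the top (bumper felt) and let go, the carriage comes back to 21.5 mm and stays; pressed again by 5.5 mm to the bumper and let go, it rises to the top. A shorter press changes nothing. More than 25 N between pack and charger is damage.
- logger_mouth (a point): centre of the data logger's bay mouth, level with its flat top, 80 mm above the table. Shaft 42 mm along this frame's x by 26 mm along y, lead-in, springs, catch and bumper like the charger's; the pack fits either way round. Empty at the start.
- logger: data logger: fixed grey case 80 mm high, 80 mm wide, 42 mm in front to 58 mm behind its bay, light metal front with three sockets, origin under the bay. Its carriage height is unknown within 14 mm: a pack on the raised carriage stands 30 to 44 mm above the case, caught 8 to 23 mm, at the bumper 3 to 17 mm. Press until the bumper is felt (well above 8 N), let go. More than 25 N is damage.
- copper_offcut: bystander: flat copper-clad board piece 45 x 70 x 10 mm, origin at the centre of its underside; leave it alone
- solder_spool: bystander: solder spool standing on its flange, 49 mm across, 29 mm high, origin at the centre of its underside; leave it alone
- red_case: bystander: small plastic case 46 x 66 x 24 mm, origin at the centre of its underside; leave it alone
There are look-alikes about, which are no part of the job. Of the things that look like the part that bears pack_center, the larger one is meant.

How it is judged:
On the way:
1. the catch is released: the pack stands raised in the charger's bay, untouched by the fingers (z of pack_center in the frame of charger_mouth between -0.01 and 0 m and horizontal distance between pack_center and charger_mouth below 0.004 m and contact force between the fingers and pack below 0.1 N), for 0.1 s.
At the end, for the whole second after the job is handed in: the pack stands upright (within 0.1 rad) in the logger's bay (centre within 4 mm of the bay's axis), held down by the catch with its top less than 25 mm above the logger's top face, at rest and let go (z of pack_center in the frame of logger_mouth below -0.01 m and horizontal distance between pack_center and logger_mouth below 0.004 m and angle between pack_center's own z axis and vertical below 0.1 rad and contact force between the arm and pack below 0.1 N and linear speed of pack below 0.01 m/s); the robot touches nothing.
It fails at once if the pack is pressed against the charger or its carriage with more than 25 N (contact force between pack and charger above 25 N).
It fails at once if the pack is pressed against the logger or its carriage with more than 25 N (contact force between pack and logger above 25 N).
It fails at once if a bystander (board piece, spool, case) is shoved by more than 20 mm (distance of any of copper_offcut, solder_spool, red_case from where it was at the start of the episode above 0.02 m).
It also fails if it takes over 56 s, if anything falls off the work surface, if the arm or the gripper's body presses on something with over 40 N, if the wrist force passes 120 N, or if a joint passes its speed limit or range.

## Robot

A 6-joint arm with a two-finger parallel gripper is mounted at the origin on a cart in front of the work surface, level with it; the furniture and walls round the work are solid. World frame = base frame: x ahead of the robot, y to its left, z up, the work surface at z = 0. Lengths are in m, angles in rad, forces in N, time in s.
With the tool pointing down it reaches from about 0.375 to 0.975 m from the base axis. Payload 3.8 kg.
Tool frame: the origin (TCP) lies between the finger pads; the fingertips stand 17 mm ahead of it and the grasp point (between the pads) lies 2 mm behind it; z points along the fingers, y is the line along which they close (so a half turn about z gives the same grasp; the last joint's range is limited). The gripper opens to 85 mm and grips with 20 to 120 N. Pads are 22 mm wide; open, the fingers measure 114 mm over their backs; the gripper's body (76 mm by 85 mm) begins 54 mm behind the grasp point. The pads swing forward as they close: fully open they stand 13 mm farther back than shut.
Start: joints at [-1.299, 0.264, 1.604, -0, 1.274, -0.037], TCP at [0.205, -0.643, 0.248] pointing down, gripper open.
Joint ranges: [-2.63, 2.63], [-0.94, 2.18], [0.31, 2.57], [-1.31, 4.45], [0, 2.66], [-2.55, 2.55]. Speed limits (rad/s): [2.57, 2.57, 3.14, 3.14, 3.14, 3.14].

## Interface

Orientations are given as a rotation vector (axis times angle).
In Python, from workcell import bot gives the robot as it stands.
- The arm moves only by the tool play_rows, never from a script. Its argument "steps" is one flat list of numbers, 4 for each row, row after row: the shift along the tool's x, y, z in m, then the turn about the tool's z in rad. A call has 1 to 10 rows; each row is the pose to reach, as a shift and turn from the pose commanded when the call began, along the tool's axes at that moment; what a row does not reach only later rows make up. A row lasts 1/8 s, in which the tool goes at most 62.5 mm and 10.7 degrees, less where a joint would pass 70% of its speed; a pose out of reach is approached as far as the arm can. A call with a gripper value outside its range is refused whole. "jaw" is the closure in counts, from 0 (fully open) to 255 (shut), set as the call begins (left out, the last holds). The fingers move at their own pace and stop on an object; "grip_force" is the grip in N (left out, the last holds). Time passes only in rows, so rows that repeat a pose let the fingers close. It gives the time, the measured TCP pose, the force, the opening and the grip force at its end, in the units of the state.
- bot.read_state(): the state, without advancing time (a new reading comes with each control period).
- bot.read_camera(name): name is "side" or "top"; returns a dict with "pixels" (400x640x3 uint8, blue, green, red), "mtx" (3x3 intrinsics, pixels), "R" (3x3) and "t" (3): a world point X has camera coordinates R X + t. Camera axes: x right, y down, z forward; pixel columns grow to the right and rows downward; lengths in m; the calibration is good to about 2 mm. A picture is of the moment at which its call begins. There is no depth.
- bot.finish_job(): hands the job in; it is judged then, once.
The state is a dict: "time": time; "q": joint angles; "joint_vel": joint speeds; "joint_torque": joint torques, N m; "tool_pos": TCP position; "tcp_rot": TCP orientation; "wrist_force": force on the tool from outside, world axes, zero at the start; "torque": the same for the moment, N m; "width": opening from 0.0 (shut) to 1.0 (fully open); "grip_force": force on a finger pad.
Only numpy, scipy, OpenCV 4.12 (cv2) and the standard library are available. Lean on these libraries where they do the work, as an engineer would, in place of code of your own. Each camera call takes 0.05 s, during which the arm holds its last target. There are 200 camera calls.

## Working session

There is one attempt and no reset: what is moved stays moved. The work goes in short steps, Python scripts to look and compute and a tool call to move; the robot and the scene stay as the last step left them, time stands still between calls to the robot, and variables do not carry over. Pictures are saved under pics/ and viewed, at most 10 in all, crops included, and the job is handed in when it is done.

Besides the shell and the picture viewer there is one more tool, called after "Request:" as name(argument=value, ...) on one line, values as JSON. play_rows: Moves the arm, as the interface text tells. Its arguments: {"type":"object","properties":{"steps":{"type":"array"},"jaw":{"type":"number"},"grip_force":{"type":"number"}},"required":["steps"]}

```bash
mkdir -p pics; python3 - <<'E'
from workcell import bot
import cv2,pickle
d={}
for n in("top","side"):
    c=bot.read_camera(n);d[n]=c;cv2.imwrite(f"pics/{n}0.png",c["pixels"]);print(n,c["mtx"].tolist(),c["R"].round(3).tolist(),c["t"])
pickle.dump(d,open("cam.pkl","wb"))
print(bot.read_state())
E
```

```text
top [[487.6786445692636, 0.0, 317.14252162569926], [0.0, 487.6786445692636, 203.26051836130773], [0.0, 0.0, 1.0]] [[0.0, -1.0, -0.022], [-0.986, 0.004, -0.17], [0.17, 0.022, -0.985]] [-0.19663585  0.50989554  1.25634419]
side [[496.0818783595824, 0.0, 326.57005778253637], [0.0, 496.0818783595824, 194.37091776419265], [0.0, 0.0, 1.0]] [[0.905, -0.426, 0.006], [-0.182, -0.399, -0.899], [0.385, 0.812, -0.439]] [-0.55546241  0.09372196  1.08016324]
{'time': 0.1, 'q': array([-1.29888422e+00,  2.64674616e-01,  1.60524128e+00, -3.08472012e-05,
        1.27371337e+00, -3.69088314e-02]), 'joint_vel': array([ 0.00159844, -0.00018923, -0.00188863,  0.00209822, -0.00026143,
        0.00146606]), 'joint_torque': array([ 3.55349312e-04, -5.16703713e+01, -3.68589842e+01, -1.49717353e-04,
        6.26334309e-03, -3.35433390e-05]), 'tool_pos': array([ 0.20497013, -0.64246443,  0.24708657]), 'tcp_rot': array([-3.10221784e+00, -4.82872950e-01,  4.20764233e-04]), 'wrist_force': array([ 0.19340211, -0.52149771, -0.45361492]), 'torque': array([ 0.01764023, -0.00123426, -0.05016281]), 'grip_force': 0.0, 'width': 1.0017872617259553}
```

View pics/top0.png

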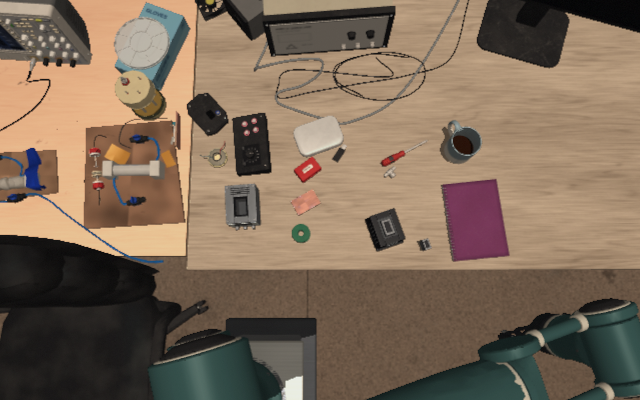

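View pics/side0.png

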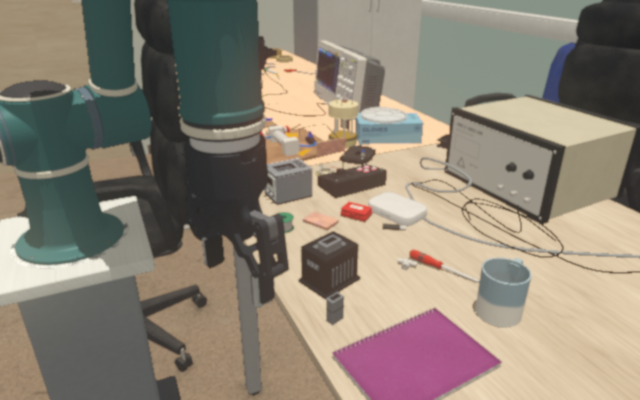

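Both views: the charger with its pack is at top (385,230) / side (330,263). The logger is at top (241,206) / side (289,180). Things that could be taken for the pack are the block in the charger (top ~(387,229)) and a small loose block at top (425,244) / side (335,307). The larger one, in the charger, should be the right one, so I'll check it in a close crop.

```bash
python3 - <<'E'
import cv2,pickle,numpy as np
d=pickle.load(open("cam.pkl","rb"))
def cr(n,u,v,w=66,h=50,s=6):
    return cv2.resize(d[n]["pixels"][v:v+h,u:u+w],None,fx=s,fy=s,interpolation=cv2.INTER_CUBIC)
m=np.vstack([np.hstack([cr("top",362,205),cr("top",212,180)]),np.hstack([cr("side",297,232,66,50*2-50+0),cr("side",260,155)])])
print(m.shape);cv2.imwrite("pics/m.png",m)
E
```

```text
(600, 792, 3)
```

View pics/m.png

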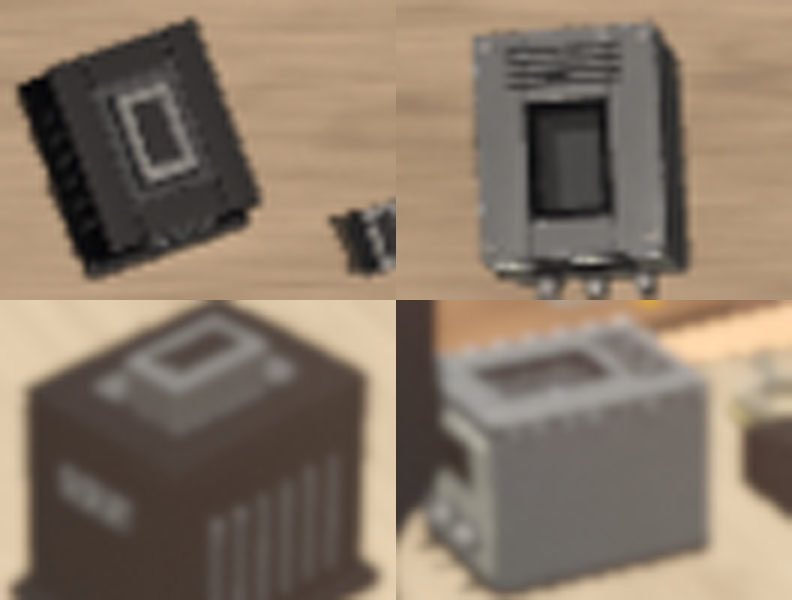

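```bash
cat > h.py <<'E'
import numpy as np,cv2
def bp(c,uv,z):
    uv=np.atleast_2d(uv).astype(float)
    r=(np.linalg.inv(c["mtx"])@np.c_[uv,np.ones(len(uv))].T)
    C=-c["R"].T@c["t"]; d=c["R"].T@r
    return (C[:,None]+d*((z-C[2])/d[2])).T
def proj(c,X):
    x=c["R"]@np.atleast_2d(X).T+c["t"][:,None]; p=c["mtx"]@x; return (p[:2]/p[2]).T
E
python3 - <<'E'
import pickle,numpy as np
from h import *
d=pickle.load(open("cam.pkl","rb"))
def f(name,n,o,P,z,s=6):
    uv=(np.array(P)+.5)/s-.5+np.array(o); X=bp(d[n],uv,z)
    e=[X[(i+1)%4]-X[i] for i in range(4)]
    L=[np.linalg.norm(v)*1e3 for v in e]
    print(name,n,X.mean(0).round(4),np.round(L,1),[round(np.degrees(np.arctan2(v[1],v[0]))%180,1) for v in e])
f("pack","top",(362,205),[(115,90),(168,78),(200,170),(147,185)],.088)
f("chg","top",(362,205),[(50,70),(195,20),(262,205),(115,255)],.08)
f("logbay","top",(212,180),[(131,100),(211,97),(213,215),(136,217)],.08)
f("logtop","top",(212,180),[(79,38),(259,25),(286,262),(89,268)],.08)
f("pack","side",(297,232),[(128,55),(205,15),(268,45),(185,85)],.088)
f("chg","side",(297,232),[(28,85),(215,0),(368,80),(175,165)],.08)
f("logbay","side",(260,155),[(79,75),(174,48),(212,80),(119,100)],.08)
E
```

```text
pack top [ 0.4414 -0.3778  0.088 ] [23.1 41.1 23.3 42.3] [np.float64(102.7), np.float64(17.6), np.float64(105.7), np.float64(17.3)]
chg top [ 0.4397 -0.3779  0.08  ] [65.9 83.6 65.9 83.1] [np.float64(109.0), np.float64(18.2), np.float64(108.6), np.float64(18.2)]
logbay top [4.971e-01 2.000e-04 8.000e-02] [34.7 51.6 33.2 51.3] [np.float64(91.9), np.float64(2.4), np.float64(91.3), np.float64(4.1)]
logtop top [ 0.5013 -0.002   0.08  ] [ 78.5 104.7  84.7 101. ] [np.float64(93.9), np.float64(7.6), np.float64(91.6), np.float64(4.3)]
pack side [ 0.443 -0.374  0.088] [33.7 26.1 34.5 24.3] [np.float64(20.4), np.float64(111.9), np.float64(17.2), np.float64(110.3)]
chg side [ 0.4411 -0.3785  0.08  ] [77.2 66.5 75.4 62.3] [np.float64(16.8), np.float64(108.8), np.float64(13.5), np.float64(110.7)]
logbay side [ 0.4954 -0.0015  0.08  ] [47.9 38.9 42.4 32. ] [np.float64(13.5), np.float64(92.5), np.float64(5.0), np.float64(100.8)]
```

The block in the charger matches the 40 x 24 mm top face, so it is the pack: centre (0.4405,-0.378), yaw 18°. The logger bay is at (0.497,0), yaw about 3°. The tool is already aligned with the pack, so I'll move above it with the jaw shut.

Request:
play_rows(steps=[0.05,-0.03,0.0,0,0.1,-0.06,0.01,0,0.15,-0.09,0.02,0,0.2,-0.12,0.03,0,0.25,-0.15,0.05,0,0.28,-0.166,0.07,0,0.305,-0.18,0.09,0,0.305,-0.18,0.115,0,0.305,-0.18,0.115,0], jaw=255, grip_force=30)

```text
time: 1.23
tool_pos: [0.4395, -0.3768, 0.1304]
tcp_rot: [-3.099, -0.484, 0.006]
wrist_force: [-0.2, 0.0, -0.8]
width: 0.001
grip_force: 0.0
```

```bash
cat > s.py <<'E'
from workcell import bot
import cv2,sys
for n,u,v in (("side",270,190),("top",337,180)):
    c=bot.read_camera(n); 
    cv2.imwrite(f"pics/{sys.argv[1]}_{n}.png",cv2.resize(c["pixels"][v:v+110,u:u+110],None,fx=5,fy=5,interpolation=cv2.INTER_CUBIC))
s=bot.read_state();print(s["time"],s["tool_pos"],s["tcp_rot"],s["wrist_force"],s["width"])
E
python3 s.py a
```

```text
1.325 [ 0.44081777 -0.37895174  0.13334114] [-3.10382223e+00 -4.82805643e-01  6.66085728e-04] [0.08300901 0.20811587 1.02037985] -0.0007643240309095999
```

View pics/a_side.png

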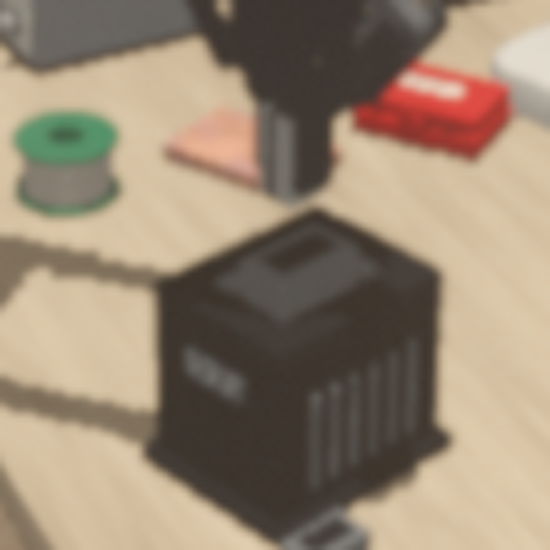

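The shut fingers stand centred over the pack, about 28 mm above its top at crop pixel (300,255). Next I press down in small steps.

Request:
play_rows(steps=[0,0,0.012,0,0,0,0.022,0,0,0,0.026,0,0,0,0.028,0,0,0,0.029,0,0,0,0.03,0,0,0,0.03,0])

```text
time: 2.2
tool_pos: [0.4411, -0.3791, 0.1038]
tcp_rot: [3.104, 0.483, 0.0]
wrist_force: [-1.2, 0.3, 4.0]
width: -0.002
grip_force: 2.3
```

Request:
play_rows(steps=[0,0,0.001,0,0,0,0.002,0,0,0,0.003,0,0,0,0.003,0])

```text
time: 2.7
tool_pos: [0.4411, -0.3791, 0.1007]
tcp_rot: [3.104, 0.483, 0.0]
wrist_force: [-2.7, 0.1, 4.4]
width: -0.002
grip_force: 2.5
```

Request:
play_rows(steps=[0,0,0.001,0,0,0,0.002,0,0,0,0.002,0])

```text
time: 3.08
tool_pos: [0.4414, -0.3795, 0.0995]
tcp_rot: [3.103, 0.483, 0.001]
wrist_force: [-3.2, 1.9, 8.2]
width: 0.0
grip_force: 4.2
```

Request:
play_rows(steps=[0,0,0.001,0,0,0,0.001,0])

```text
time: 3.32
tool_pos: [0.4414, -0.3796, 0.099]
tcp_rot: [3.103, 0.483, 0.001]
wrist_force: [-3.8, 1.8, 11.2]
width: -0.001
grip_force: 5.6
```

Request:
play_rows(steps=[0,0,0.001,0,0,0,0.001,0])

```text
time: 3.58
tool_pos: [0.4415, -0.3796, 0.0986]
tcp_rot: [3.103, 0.483, 0.001]
wrist_force: [-6.0, 2.1, 14.2]
width: -0.001
grip_force: 7.1
```

Request:
play_rows(steps=[0,0,-0.005,0,0,0,-0.015,0,0,0,-0.035,0,0,0,-0.06,0,0,0,-0.08,0])

```text
time: 4.2
tool_pos: [0.4415, -0.3792, 0.1783]
tcp_rot: [3.103, 0.483, 0.002]
wrist_force: [-0.9, -0.4, 0.6]
width: -0.004
grip_force: 0.0
```

```bash
python3 s.py b
```

```text
4.3 [ 0.44274247 -0.38040921  0.18004393] [3.09932439 0.48246904 0.00623913] [ 1.40360652 -0.62405751 -0.39018783] 0.0007098127850521775
```

View pics/b_side.png

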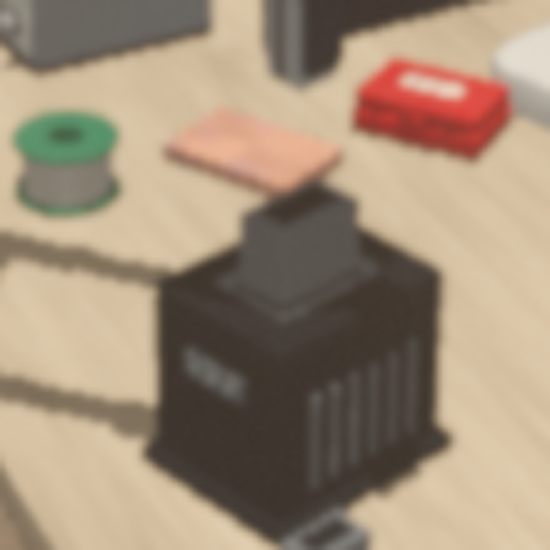

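The pack has popped up (top edge near crop pixel (300,205)). Before gripping I'll check its lateral position in the top view.

View pics/b_top.png

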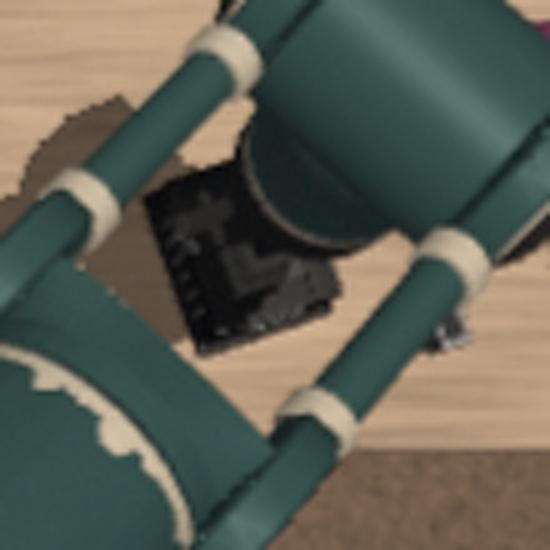

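The arm hides most of the top view; only part of the charger shows (crop ~(240,260)). The earlier estimates agree to about 1 mm, so I'll descend and close gradually.

Request:
play_rows(steps=[0,-0.0007,0.0,0,0,-0.0007,0.0,0,0,-0.0007,0.03,0,0,-0.0007,0.055,0,0,-0.0007,0.07,0,0,-0.0007,0.077,0,0,-0.0007,0.08,0,0,-0.0007,0.08,0], jaw=90, grip_force=20)

```text
time: 5.3
tool_pos: [0.4412, -0.3786, 0.0968]
tcp_rot: [3.103, 0.483, 0.001]
wrist_force: [-0.1, -0.7, 1.1]
width: 0.648
grip_force: 0.0
```

Request:
play_rows(steps=[0,0,0,0,0,0,0,0,0,0,0,0], jaw=165)

```text
time: 5.68
tool_pos: [0.441, -0.3784, 0.0967]
tcp_rot: [3.104, 0.483, 0.001]
wrist_force: [0.1, 0.5, -0.4]
width: 0.353
grip_force: 0.0
```

Request:
play_rows(steps=[0,0,-0.003,0,0,0,-0.003,0], jaw=178)

```text
time: 5.92
tool_pos: [0.441, -0.3784, 0.0997]
tcp_rot: [3.104, 0.483, 0.001]
wrist_force: [1.0, -0.4, 0.1]
width: 0.305
grip_force: 0.0
```

Request:
play_rows(steps=[0,0,0,0,0,0,0,0], jaw=184)

```text
time: 6.18
tool_pos: [0.441, -0.3783, 0.0996]
tcp_rot: [3.104, 0.483, 0.0]
wrist_force: [0.8, 1.1, 1.8]
width: 0.285
grip_force: 6.1
```

Light contact with almost no side force, so the fingers are centred. Closing fully and lifting.

Request:
play_rows(steps=[0,0,0,0,0,0,0,0,0,0,0,0], jaw=255, grip_force=30)

```text
time: 6.55
tool_pos: [0.4409, -0.3783, 0.0994]
tcp_rot: [3.104, 0.483, 0.0]
wrist_force: [0.1, 0.2, 2.1]
width: 0.278
grip_force: 30.3
```

Request:
play_rows(steps=[0,0,-0.005,0,0,0,-0.015,0,0,0,-0.03,0,0,0,-0.045,0,0,0,-0.065,0,0,0,-0.09,0,0,0,-0.11,0,0,0,-0.11,0], grip_force=40)

```text
time: 7.55
tool_pos: [0.4421, -0.3794, 0.2124]
tcp_rot: [3.1, 0.482, 0.005]
wrist_force: [0.7, -0.6, -1.6]
width: 0.274
grip_force: 41.4
```

```bash
python3 s.py c
```

```text
7.65 [ 0.44065514 -0.37806744  0.20924803] [-3.10416799e+00 -4.83111957e-01 -2.42234365e-06] [-0.09164176  0.12067209 -1.95206728] 0.27732310363370777
```

View pics/c_side.png

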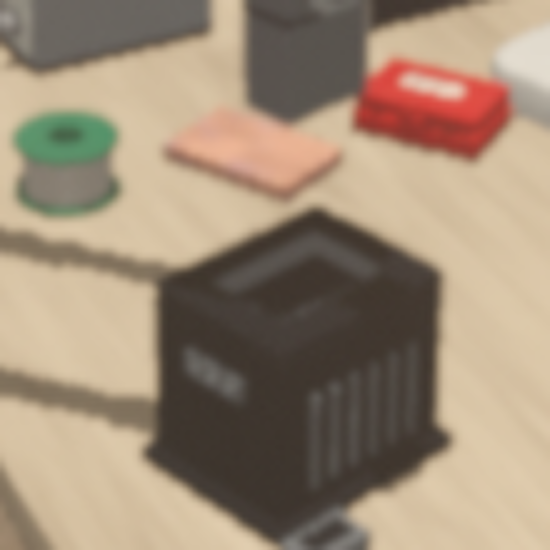

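The pack is held upright (side crop (305,70)) and the charger bay is empty. I'll carry it over the logger.

Request:
play_rows(steps=[0.014,-0.029,0,0.02,0.037,-0.075,0,0.05,0.061,-0.125,0,0.09,0.085,-0.175,0,0.13,0.11,-0.225,0,0.17,0.134,-0.275,0,0.21,0.153,-0.315,0,0.24,0.1676,-0.3433,0,0.255,0.1676,-0.3433,0.03,0.255,0.1676,-0.3433,0.03,0.255])

```text
time: 8.9
tool_pos: [0.4929, 0.0004, 0.1755]
tcp_rot: [-3.14, -0.086, 0.013]
wrist_force: [-0.2, -0.2, -1.8]
width: 0.274
grip_force: 41.3
```

```bash
python3 - <<'E'
from workcell import bot
import cv2,pickle,numpy as np
d=pickle.load(open("cam.pkl","rb"))
c=bot.read_camera("side")
f=lambda p,u,v,w,h,s:cv2.resize(p[v:v+h,u:u+w],None,fx=s,fy=s,interpolation=cv2.INTER_LANCZOS4)
a=f(d["top"]["pixels"],219,180,50,60,8)   # 400x480
b=f(c["pixels"],255,120,50,60*1,8)
a=cv2.convertScaleAbs(a,alpha=1.4,beta=10);b=cv2.convertScaleAbs(b,alpha=1.3)
b2=f(c["pixels"],255,132,66,80,6)
cv2.imwrite("pics/d.png",np.hstack([a,cv2.convertScaleAbs(b2,alpha=1.3)]))
s=bot.read_state();print(s["time"],s["tool_pos"],s["tcp_rot"],s["wrist_force"],s["width"])
E
```

```text
8.95 [ 4.94128943e-01 -2.62354846e-05  1.77133926e-01] [-3.14010358 -0.08506244  0.00850214] [ 0.13223134 -0.43998489 -1.14948003] 0.2737884727701308
```

View pics/d.png

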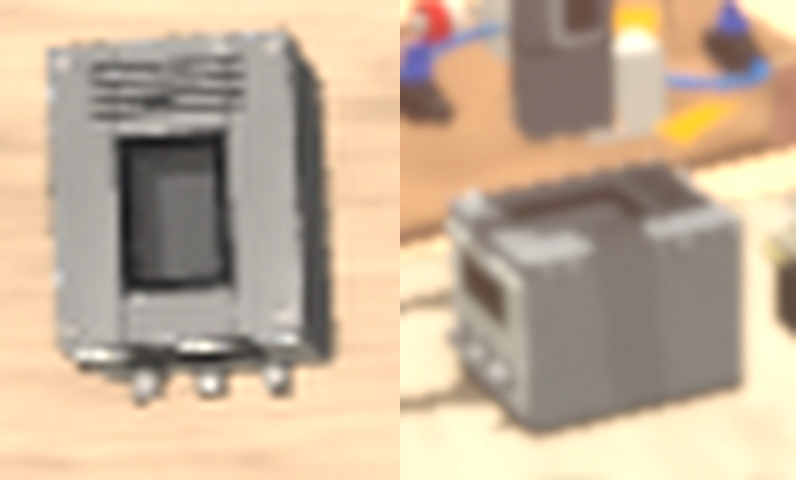

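```bash
python3 - <<'E'
import pickle,numpy as np
from h import *
d=pickle.load(open("cam.pkl","rb"))
def f(P,z):
    uv=(np.array(P)+.5)/8-.5+np.array([219,180]); X=bp(d["top"],uv,z)
    e=[X[(i+1)%4]-X[i] for i in range(4)]
    print(X.mean(0).round(4),[round(np.linalg.norm(v)*1e3,1) for v in e],[round(np.degrees(np.arctan2(v[1],v[0]))%180,1) for v in e])
f([(116,138),(226,128),(235,284),(122,292)],.08)
f([(47,47),(292,33),(302,348),(60,355)],.08)
E
```

```text
[4.969e-01 1.000e-04 8.000e-02] [np.float64(35.9), np.float64(51.3), np.float64(36.6), np.float64(50.6)] [np.float64(95.0), np.float64(4.7), np.float64(93.9), np.float64(3.9)]
[5.02e-01 1.00e-04 8.00e-02] [np.float64(80.1), np.float64(103.6), np.float64(78.0), np.float64(101.4)] [np.float64(93.1), np.float64(3.0), np.float64(91.5), np.float64(4.2)]
```

Request:
play_rows(steps=[0.002,0,0.01,0,0.002,0,0.02,0,0.002,0,0.028,0,0.002,0,0.028,0,0.002,0,0.028,0])

```text
time: 9.57
tool_pos: [0.4983, -0.0002, 0.1515]
tcp_rot: [-3.14, -0.084, -0.0]
wrist_force: [-0.2, -0.4, -1.7]
width: 0.274
grip_force: 41.3
```

Request:
play_rows(steps=[-0.002,0,0.004,0,-0.002,0,0.008,0,-0.002,0,0.011,0,-0.002,0,0.013,0,-0.002,0,0.013,0])

```text
time: 10.2
tool_pos: [0.496, -0.0002, 0.138]
tcp_rot: [-3.14, -0.085, 0.001]
wrist_force: [1.2, 0.7, -0.6]
width: 0.274
grip_force: 41.3
```

```bash
python3 - <<'E'
from workcell import bot
s=bot.read_state();print(s["time"],s["tool_pos"],s["tcp_rot"],s["wrist_force"],s["torque"])
E
```

```text
10.2 [ 4.96009642e-01 -2.22403385e-04  1.38043483e-01] [-3.14043039e+00 -8.45277433e-02  6.56150079e-04] [ 1.23997595  0.66579973 -0.60815413] [-0.00651411  0.0077219   0.01205086]
```

Request:
play_rows(steps=[0,0,0.001,0,0,0,0.002,0,0,0,0.002,0])

```text
time: 10.58
tool_pos: [0.4961, -0.0002, 0.1362]
tcp_rot: [-3.14, -0.084, 0.0]
wrist_force: [-0.3, -0.8, -1.6]
width: 0.277
grip_force: 41.3
```

Request:
play_rows(steps=[0,0,0.001,0,0,0,0.002,0,0,0,0.003,0,0,0,0.003,0])

```text
time: 11.08
tool_pos: [0.496, -0.0002, 0.1331]
tcp_rot: [-3.14, -0.084, 0.001]
wrist_force: [-0.3, -0.8, -1.4]
width: 0.275
grip_force: 41.3
```

Request:
play_rows(steps=[0,0,0.001,0,0,0,0.002,0,0,0,0.003,0,0,0,0.004,0,0,0,0.004,0])

```text
time: 11.7
tool_pos: [0.496, -0.0002, 0.1291]
tcp_rot: [-3.14, -0.084, 0.0]
wrist_force: [-0.2, -1.1, -1.4]
width: 0.269
grip_force: 41.3
```

Request:
play_rows(steps=[0,0,0.003,0,0,0,0.006,0,0,0,0.009,0,0,0,0.012,0,0,0,0.014,0,0,0,0.014,0])

```text
time: 12.45
tool_pos: [0.496, -0.0002, 0.115]
tcp_rot: [-3.14, -0.084, 0.001]
wrist_force: [-0.4, -0.3, -2.4]
width: 0.274
grip_force: 41.3
```

Request:
play_rows(steps=[0,0,0.002,0,0,0,0.004,0,0,0,0.005,0,0,0,0.005,0])

```text
time: 12.95
tool_pos: [0.496, -0.0002, 0.1102]
tcp_rot: [-3.14, -0.084, 0.0]
wrist_force: [-0.8, 0.1, -1.5]
width: 0.27
grip_force: 41.3
```

Request:
play_rows(steps=[0,0,0.002,0,0,0,0.004,0,0,0,0.005,0,0,0,0.005,0])

```text
time: 13.45
tool_pos: [0.496, -0.0002, 0.1051]
tcp_rot: [-3.14, -0.085, 0.0]
wrist_force: [0.3, 0.4, -2.0]
width: 0.27
grip_force: 41.3
```

Request:
play_rows(steps=[0,0,0.002,0,0,0,0.004,0,0,0,0.004,0])

```text
time: 13.82
tool_pos: [0.4964, -0.0002, 0.1016]
tcp_rot: [3.14, 0.085, 0.001]
wrist_force: [-0.4, -0.3, 2.1]
width: 0.273
grip_force: 41.8
```

Carriage felt at TCP z ≈ 0.1016, so the pack stands about 32 mm above the case. I'll release, rise and shut the fingers to press from above.

Request:
play_rows(steps=[0,0,0,0,0,0,0,0,0,0,0,0,0,0,-0.02,0,0,0,-0.045,0], jaw=110)

```text
time: 14.45
tool_pos: [0.4954, -0.0002, 0.146]
tcp_rot: [-3.14, -0.084, 0.003]
wrist_force: [1.1, 0.4, -0.8]
width: 0.569
grip_force: 0.0
```

Request:
play_rows(steps=[0,0,0,0,0,0,0,0,0,0,0,0,0,0,0,0,0,0,0,0], jaw=255, grip_force=30)

```text
time: 15.08
tool_pos: [0.4958, -0.0002, 0.1457]
tcp_rot: [-3.14, -0.085, 0.002]
wrist_force: [-0.4, 0.3, 0.1]
width: -0.002
grip_force: 0.0
```

```bash
python3 - <<'E'
from workcell import bot
import cv2
c=bot.read_camera("side")
cv2.imwrite("pics/e.png",cv2.resize(c["pixels"][120:220,240:340],None,fx=5.5,fy=5.5,interpolation=cv2.INTER_CUBIC))
s=bot.read_state();print(s["time"],s["tool_pos"],s["wrist_force"],s["width"])
E
```

```text
15.125 [ 4.95925266e-01 -2.05286583e-04  1.45894449e-01] [ 0.01815133 -0.37417534  0.37636556] -0.002746078101976846
```

View pics/e.png

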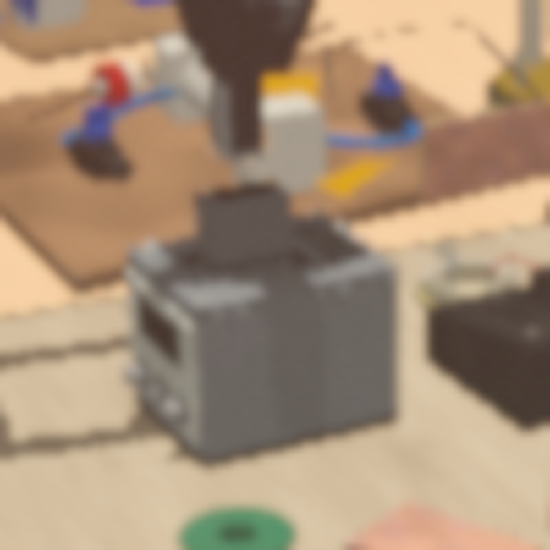

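The pack stands upright in the logger bay (crop (245,220)) with the shut fingers above its centre. Pressing now.

Request:
play_rows(steps=[0,0,0.01,0,0,0,0.016,0,0,0,0.02,0,0,0,0.024,0,0,0,0.028,0,0,0,0.032,0,0,0,0.036,0,0,0,0.039,0,0,0,0.039,0])

```text
time: 16.25
tool_pos: [0.496, -0.0002, 0.1072]
tcp_rot: [3.14, 0.084, -0.0]
wrist_force: [-2.3, 0.4, 3.2]
width: 0.003
grip_force: 2.2
```

Request:
play_rows(steps=[0,0,0.0015,0,0,0,0.003,0,0,0,0.004,0,0,0,0.004,0])

```text
time: 16.75
tool_pos: [0.4962, -0.0002, 0.1035]
tcp_rot: [3.14, 0.084, 0.0]
wrist_force: [-2.1, -0.8, 4.8]
width: 0.002
grip_force: 2.5
```

Request:
play_rows(steps=[0,0,0.001,0,0,0,0.002,0,0,0,0.002,0])

```text
time: 17.12
tool_pos: [0.4966, -0.0002, 0.1023]
tcp_rot: [3.14, 0.085, 0.001]
wrist_force: [-3.6, -1.3, 9.0]
width: -0.001
grip_force: 4.8
```

Request:
play_rows(steps=[0,0,0.001,0,0,0,0.002,0,0,0,0.002,0])

```text
time: 17.5
tool_pos: [0.4967, -0.0003, 0.1013]
tcp_rot: [3.14, 0.085, 0.001]
wrist_force: [-6.1, -1.4, 16.3]
width: 0.0
grip_force: 8.0
```

Bumper felt at 16 N. Letting go.

Request:
play_rows(steps=[0,0,-0.004,0,0,0,-0.01,0,0,0,-0.03,0,0,0,-0.06,0,0,0,-0.08,0,0,0,-0.08,0])

```text
time: 18.25
tool_pos: [0.4976, -0.0003, 0.1808]
tcp_rot: [3.14, 0.084, 0.007]
wrist_force: [0.4, -0.5, 0.1]
width: -0.003
grip_force: 0.0
```

```bash
python3 - <<'E'
from workcell import bot
import cv2
c=bot.read_camera("side")
cv2.imwrite("pics/f.png",cv2.resize(c["pixels"][120:220,240:340],None,fx=5.5,fy=5.5,interpolation=cv2.INTER_CUBIC))
s=bot.read_state();print(s["time"],s["tool_pos"],s["wrist_force"],s["width"])
E
```

```text
18.3 [ 4.96583767e-01 -2.64058437e-04  1.79430330e-01] [-0.34698388  0.26035637  0.17096014] -0.0005949419647889667
```

View pics/f.png

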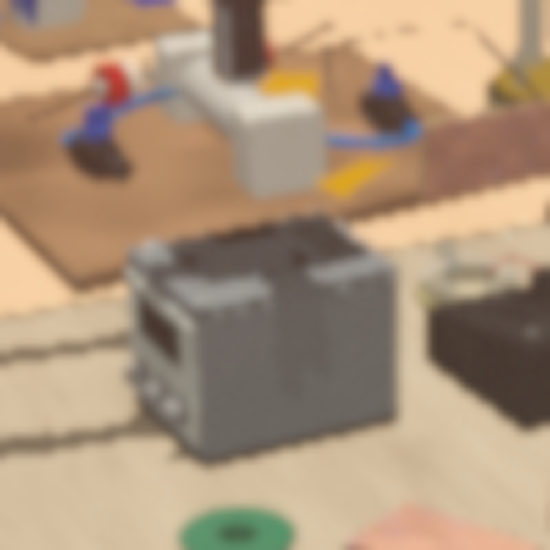

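The pack no longer stands up out of the case (crop (245,245)); it stays down after release, so the catch holds and I'm handing in.

```bash
python3 -c "
from workcell import bot
print(bot.finish_job())"
```

```text
the job is handed in; nothing more can be done
None
```

The pack was released from the charger, moved to the data logger and pressed in to the bumper; it stayed down after I let go, peak press about 16 N, and the job was handed in at about 18 s (no verdict was returned).

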